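# Vent the grinder's filter box and draw out the filter plate for inspection

### The arm

A 6-joint arm with a two-finger parallel gripper is mounted at the origin on the work surface. World frame = base frame: x ahead of the robot, y to its left, z up, the work surface at z = 0. Lengths are in m, angles in rad, forces in N, time in s.
With the tool pointing down it reaches from about 0.375 to 0.975 m from the base axis. Payload 3.8 kg.
Tool frame: the origin (TCP) lies midway between the tips of the shut fingers; the grasp point (between the pads) lies 19 mm behind it; z points along the fingers, y is the line along which they close (so a half turn about z gives the same grasp; the last joint's range is limited). The gripper opens to 85 mm and grips with 20 to 120 N. Pads are 22 mm wide; open, the fingers measure 114 mm over their backs; the gripper's body (76 mm by 85 mm) begins 54 mm behind the grasp point. The pads swing forward as they close: fully open they stand 13 mm farther back than shut.
Start: joints at [1.103, 0.264, 1.604, -0, 1.274, -0.037], TCP at [0.282, 0.613, 0.231] pointing down, gripper open.
Joint ranges: [-2.63, 2.63], [-0.94, 2.18], [0.31, 2.57], [-1.31, 4.45], [0, 2.66], [-2.55, 2.55]. Speed limits (rad/s): [2.57, 2.57, 3.14, 3.14, 3.14, 3.14].

### API

Orientations are given as a rotation vector (axis times angle).
In Python, from workcell import arm gives the robot as it stands. Calls block until the motion is done:
- arm.reach(position, orientation): joint-space move of the TCP to a pose.
- arm.servo_line(position, rotation=None, max_speed=0.15, until_force=None): straight line of the TCP; rotation=None keeps the orientation; max_speed is the mean speed in m/s. With until_force (N) it stops when the force on the tool has changed by that much, and returns True; else False.
- arm.move_joints(angles): joint-space move.
- arm.command_gripper(opening, squeeze=None): opening from 0.0 (shut) to 1.0 (fully open); squeeze is the grip in N (None keeps the last); returns when the fingers have stopped.
- arm.dwell(seconds).
- arm.inverse_kinematics(position, orientation): joint angles nearest the present ones, or None.
- arm.read_camera(name): name is "scene" or "top"; returns a dict with "image" (400x640x3 uint8, red, green, blue), "K" (3x3 intrinsics, pixels), "D" ([k1, k2, p1, p2, k3] as OpenCV has them; the pictures are not rectified), "R" (3x3) and "t" (3): a world point X has camera coordinates R X + t. Camera axes: x right, y down, z forward; pixel columns grow to the right and rows downward; lengths in m; the calibration is good to about 2 mm. A picture is of the moment at which its call begins. There is no depth.
A pose or a line that the arm cannot do raises arm.Unreachable and nothing moves.
- arm.job_done(): hands the job in; it is judged then, once.
Readings, each from a call of its own:
- arm.get_clock(): time.
- arm.get_joints(): joint angles.
- arm.get_qd(): joint speeds.
- arm.get_joint_torque(): joint torques, N m.
- arm.get_tool_pos(): TCP position.
- arm.get_tool_rot(): TCP orientation.
- arm.get_force(): force on the tool from outside, world axes, zero at the start.
- arm.get_wrist_torque(): the same for the moment, N m.
- arm.get_grip_width(): opening from 0.0 (shut) to 1.0 (fully open).
- arm.get_finger_force(): force on a finger pad.
Only numpy, scipy, OpenCV 4.12 (cv2) and the standard library are available. Lean on these libraries where they do the work, as an engineer would, in place of code of your own. Each camera call takes 0.05 s, during which the arm holds its last target. There are 200 camera calls.

### The job

Vent the dust filter box by pressing its spring plunger down to the stop and letting it come back up; then swing the flap open to upright or beyond and leave it open. Draw the filter plate (the one with the mesh and the tall grip tab) straight up out of its slot, leaving the plain blanking plate in its slot and the things on the bench where they are. Finish while still holding the filter plate in the gripper: upright and still, straight above the open box, its foot a hand's breadth (80 mm or so) above the box's rim and nothing else touching it.

Things in the scene. Friction and masses are not known exactly. Their poses are not given: they have to be found in the camera images.
- housing: Dust filter box of grey painted steel, fixed to the bench, 102 (x) by 230 (y) by 100 mm high, walls 4 mm. Origin at the centre of its underside; x points to its hinge side (back), y to its plunger side, z up. From y -111 to +41 mm it is an open well 94 mm wide in x, floor 6 mm above the origin, covered by the flap; from y +41 to +115 mm its top is a closed deck carrying the plunger
- well_mouth (a point): centre of the well's mouth at rim level (box y -36 mm, 100 mm up); axes as the box's. In the well two slots for upright plates run along x, at y -22 and +22 mm from here, 11 mm wide for 8 mm plates; their guides stick out 8 mm from the front and back walls and end 44 mm below the rim
- plunger (a joint): travel of the vent plunger in m: 0 up at rest, 0.012 fully down at its stop. A spring returns it: about 2 N at the top, 8 N at the stop
- plunger_top (a point): centre of the top of the plunger's round black head, 32 mm across, 32 mm above the deck at rest; moves with it, straight down when pressed
- flap (a joint): angle of the flap in rad: 0 shut (level), 1.57 upright, 2.0 open at its stop. It turns up and back about the back rim, and its stiff hinge holds it wherever it is left (about 3.5 N at the handle lifts it)
- flap_handle (a point): centre of the handle, a black block 14 (x) by 30 (y) by 30 mm high on the upper face of the flap (106 by 154 by 4 mm) near its front edge; its top is 15 mm above and the flap's face 15 mm below this point. It lies 90 mm from the hinge line along the flap and 19 mm above it. Axes: y along the hinge, z out of the flap's upper face
- flap_hinge (a point): middle of the hinge line at the back rim, at the level of the flap's lower face (100 mm above the bench); axes of the flap: x points away from its free edge (shut: backwards), y along the hinge line
- filter_plate: Filter plate: steel frame with wire mesh, 90 wide (x) by 8 thick (y) by 55 mm high, with a grip tab 40 (x) by 8 (y) mm standing on its top edge that reaches 85 mm above the foot. About 0.18 kg. It stands on edge on the well's floor in one of the two slots, the tab's top 9 mm below the shut flap. Origin at the centre of its foot, z up
- filter_tab (a point): middle of the upper part of the grip tab, 72 mm above the foot and 13 mm below the tab's top; axes as the plate's: the 8 mm thickness lies along y
- blank_plate: Blanking plate: same frame, 90 by 8 by 55 mm, plain closed face, no tab. Stands in the other slot; leave it. Origin at the centre of its foot
- bearing: steel ring 52 mm across, 15 mm high, in front of the box; leave alone
- wrench: wrench 160 mm long lying in front of the box; leave alone
- jar: glass jar 64 mm across, 85 mm high, beside the plunger end of the box; leave alone
- can: spray can 54 mm across, 150 mm high, beside the other end of the box; leave alone
- screwdriver: screwdriver lying on the bench to the left; leave alone
- hammer: hammer lying on the bench to the right; leave alone

How it is judged:
By the outcome, as a careful person would: the job done as asked, in the order asked, and still so for the second after the job is handed in, while the arm keeps its last pose, push and grip.
It also fails if it takes over 72 s, if anything falls off the work surface, if the arm or the gripper's body presses on something with over 40 N, if the wrist force passes 120 N, or if a joint passes its speed limit or range.

## Working session

There is one attempt and no reset: what is moved stays moved. The work goes in short steps, each a Python script; the robot and the scene stay as the last script left them, time stands still between calls to the robot, and variables do not carry over. Pictures are saved under pics/ and viewed, at most 10 in all, crops included, and the job is handed in when it is done.

```bash
mkdir -p pics; ls
python3 - <<'E'
from workcell import arm
import cv2,pickle
d={}
for n in("scene","top"):
    c=arm.read_camera(n); d[n]=c
    cv2.imwrite(f"pics/{n}0.png",c["image"][:,:,::-1]); print(n,c["K"],c["D"],c["R"],c["t"])
pickle.dump(d,open("cam.pkl","wb")); print(arm.get_tool_rot(),arm.get_clock())
E
```

```text
pics
scene [[492.00813191   0.         317.21098964]
 [  0.         492.00813191 199.22894952]
 [  0.           0.           1.        ]] [0.03404867 0.         0.         0.         0.        ] [[ 0.78105132  0.6243652   0.01126639]
 [ 0.50683377 -0.62327919 -0.59551875]
 [-0.36479907  0.4708409  -0.8032624 ]] [-0.41718959 -0.19542444  1.67973174]
top [[506.97837398   0.         318.8917198 ]
 [  0.         506.97837398 204.87160659]
 [  0.           0.           1.        ]] [-0.11316479  0.          0.          0.          0.        ] [[-0.00766938 -0.99996265  0.0039852 ]
 [-0.97827128  0.00667716 -0.20722142]
 [ 0.20718707 -0.00548786 -0.97828595]] [-0.01171731  0.55481061  1.5199178 ]
[-0.67132017 -3.06852188  0.00307412] 0.1
```

View pics/scene0.png

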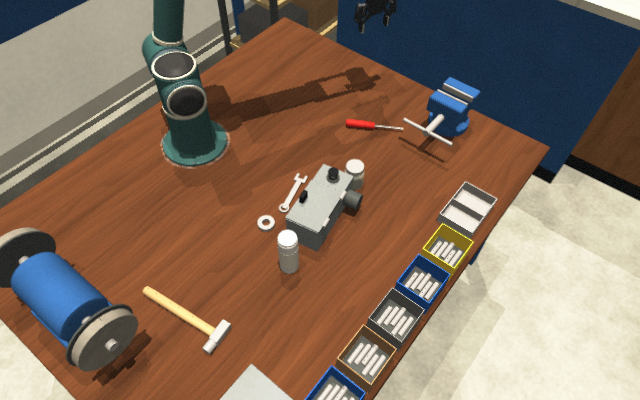

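View pics/top0.png

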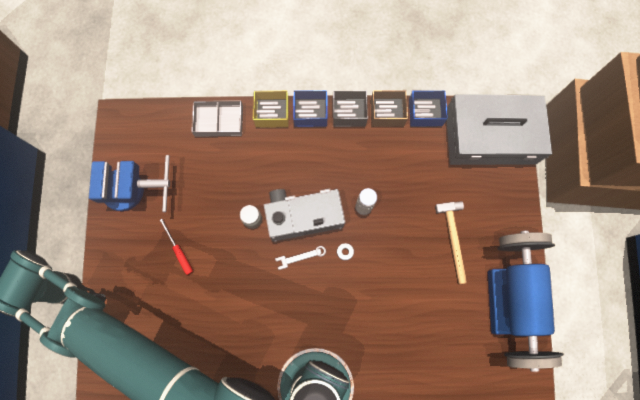

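The scene view shows the box at about (320,205) and the top view at about (305,215). In the top view the plunger is near (279,218), the handle near (319,222), the jar at (250,216) and the can at (366,202). I'll enlarge both.

Run:
```python
import cv2,pickle
d=pickle.load(open("cam.pkl","rb"))
for n,(x,y,w,h) in dict(top=(235,170,150,100),scene=(260,145,120,90)).items():
    s=5 if n=="top" else 6
    cv2.imwrite(f"pics/{n}c.png",cv2.resize(d[n]["image"][y:y+h,x:x+w,::-1],None,fx=s,fy=s,interpolation=cv2.INTER_CUBIC))
```

```text
(no output)
```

View pics/topc.png

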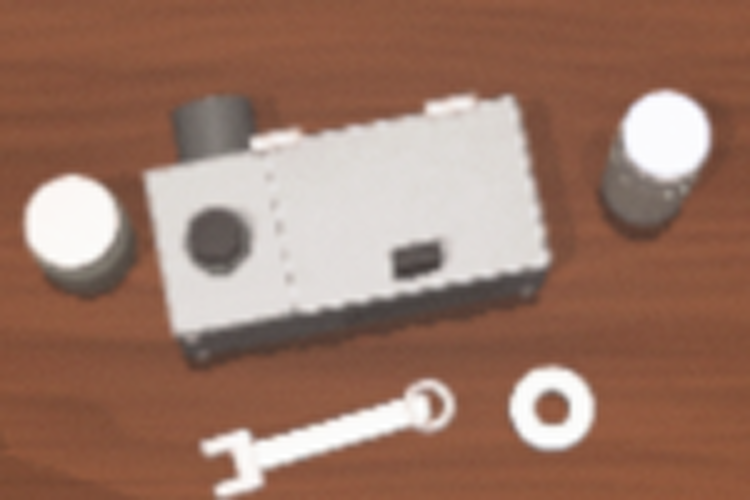

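View pics/scenec.png

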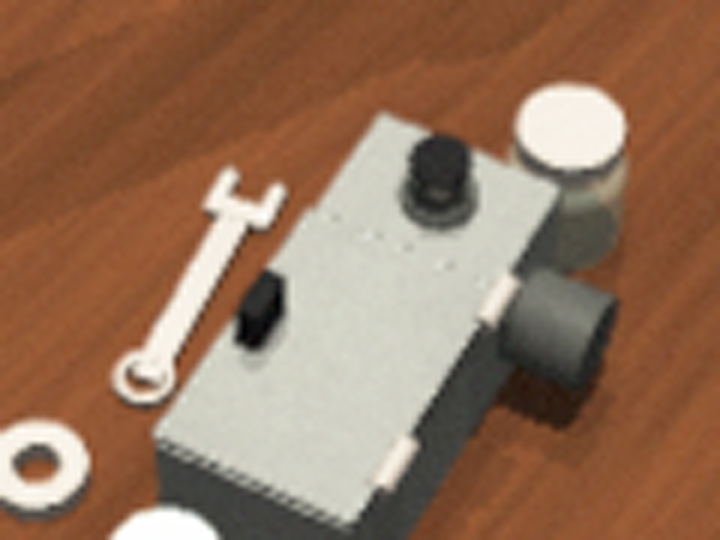

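The top crop shows these at about: deck corners (147,172) and (178,335), flap corners (513,97) and (549,262), plunger head (217,236). In the scene crop they are: deck corners (382,113) and (558,186), flap corners (156,434) and (350,522), plunger head (441,150). I'll fit the box pose to both views.

```bash
cat > h.py <<'E'
import numpy as np,cv2,pickle
from scipy.optimize import least_squares
from scipy.spatial.transform import Rotation as Ro
def proj(c,X):
    return cv2.projectPoints(np.atleast_2d(X).astype(float),cv2.Rodrigues(c["R"])[0],c["t"],c["K"],np.array(c["D"]))[0][:,0]
def uncrop(p,o,s): return (np.array(p,float)+.5)/s-.5+np.array(o)
def box(q,P):
    P=np.atleast_2d(P)*1e-3; c,s=np.cos(q[2]),np.sin(q[2])
    return np.c_[q[0]+c*P[:,0]-s*P[:,1],q[1]+s*P[:,0]+c*P[:,1],P[:,2]]
E
python3 - <<'E'
from h import *
d=pickle.load(open("cam.pkl","rb"))
P=np.array([[51,115,100],[-51,115,100],[51,-113,104],[-55,-113,104],[0,78,132]])
top=uncrop([[147,172],[178,335],[513,97],[549,262],[217,236]],(235,170),5)
sc=uncrop([[558,186],[382,113],[350,522],[156,434],[441,148]],(260,145),6)
def f(q):
    B=P.astype(float).copy(); B[4,:2]=q[3:5]*100
    X=box(q,B); return np.r_[proj(d["top"],X)-top,proj(d["scene"],X)-sc].ravel()
r=least_squares(f,[.6,0,0.1,0,.78]); q=r.x
print(q,np.round(r.fun.reshape(-1,2),2)); np.save("q.npy",q)
for n,o,s in(("top",(235,170),5),("scene",(260,145),6)):
    print(n,((proj(d[n],box(q,[[-39,-36,134],[-39,-36,104]]))-o+.5)*s).round())
print("plunger",box(q,[[*q[3:5]*100,132]]),"handle",box(q,[[-39,-36,119]]),"hinge",box(q,[[51,-36,100]]))
E
```

```text
[ 0.52239899  0.02884239  0.19920604 -0.0244996   0.80902662] [[-0.25  0.02]
 [-0.19  0.05]
 [ 0.09 -0.25]
 [ 0.4   0.36]
 [-0.7  -0.02]
 [ 0.75 -0.1 ]
 [-0.38 -0.02]
 [ 0.64  0.14]
 [-0.83 -0.04]
 [-0.45  0.7 ]]
top [[421. 256.]
 [420. 264.]]
scene [[259. 291.]
 [260. 329.]]
plunger [[0.50398756 0.1076603  0.132     ]] handle [[ 0.49129434 -0.01416343  0.119     ]] hinge [[0.5795145  0.00364677 0.1       ]]
```

```bash
cat >> h.py <<'E'
from workcell import arm
q=np.load("q.npy"); yaw=q[2]
def rotv(sign=1,tilt=0):
    y=sign*np.array([-np.sin(yaw),np.cos(yaw),0]); z=np.array([0,0,-1.]); R=np.c_[np.cross(y,z),y,z]
    return Ro.from_matrix(Ro.from_rotvec(tilt*np.array([-np.sin(yaw),np.cos(yaw),0])).as_matrix()@R).as_rotvec()
def stat(m=""): print(m,round(arm.get_clock(),2),np.round(arm.get_tool_pos(),4),"F",np.round(arm.get_force(),1),"g",round(arm.get_grip_width(),3))
E
python3 - <<'E'
from h import *
p=box(q,[[*q[3:5]*100,132]])[0]
J={s:arm.inverse_kinematics(p+[0,0,.05],rotv(s)) for s in(1,-1)}; print(J)
s=min((s for s in J if J[s] is not None),key=lambda s:abs(J[s][5])); print(s); np.save("s.npy",s)
arm.command_gripper(0.0,30)
arm.reach(p+[0,0,.05],rotv(s)); stat("above")
hit=arm.servo_line(p+[0,0,-.022],max_speed=.03,until_force=16); stat(hit)
arm.dwell(.2); stat()
arm.servo_line(p+[0,0,.06],max_speed=.1); stat()
E
```

```text
{1: array([ 1.62119144e-01, -1.53110979e-03,  1.99610104e+00, -4.44089210e-16,
        1.14702272e+00, -1.60788323e+00]), -1: array([ 1.62119144e-01, -1.53110979e-03,  1.99610104e+00,  0.00000000e+00,
        1.14702272e+00,  1.53370943e+00])}
-1
above 2.87 [0.5042 0.1082 0.1822] F [-1.1  0.3 -0.1] g -0.003
True 4.72 [0.504  0.1076 0.1203] F [-1.8 -0.4  7.7] g 0.0
 4.92 [0.504  0.1077 0.1203] F [-2.2 -0.6  7.7] g 0.0
 5.81 [0.5034 0.1075 0.1911] F [ 0.  -0.5 -0.7] g 0.001
```

Run:
```python
from h import *
s=int(np.load("s.npy")); R=rotv(s)
p=box(q,[[*q[3:5]*100,132]])[0]
arm.servo_line(p+[0,0,-.002],max_speed=.1)
hit=arm.servo_line(p+[0,0,-.022],max_speed=.03,until_force=25); stat(hit)
arm.servo_line(p+[0,0,.07],max_speed=.15); stat()
h=box(q,[[-39,-35,119+6-19]])[0]
arm.command_gripper(.75,30)
arm.reach(h+[0,0,.06],R)
hit=arm.servo_line(h,max_speed=.06,until_force=10); stat(hit)
c=arm.read_camera("scene"); i=c["image"][115:235,240:400,::-1]
cv2.imwrite("pics/hand.png",cv2.resize(i,None,fx=5,fy=5,interpolation=cv2.INTER_CUBIC))
```

```text
True 7.05 [0.5048 0.1078 0.1202] F [-3.2 -0.1  8.8] g -0.002
 7.76 [0.5035 0.1076 0.2009] F [0.8 0.4 0.1] g 0.003
False 10.11 [ 0.4916 -0.0133  0.1065] F [ 0.6 -0.2  0.9] g 0.747
```

View pics/hand.png

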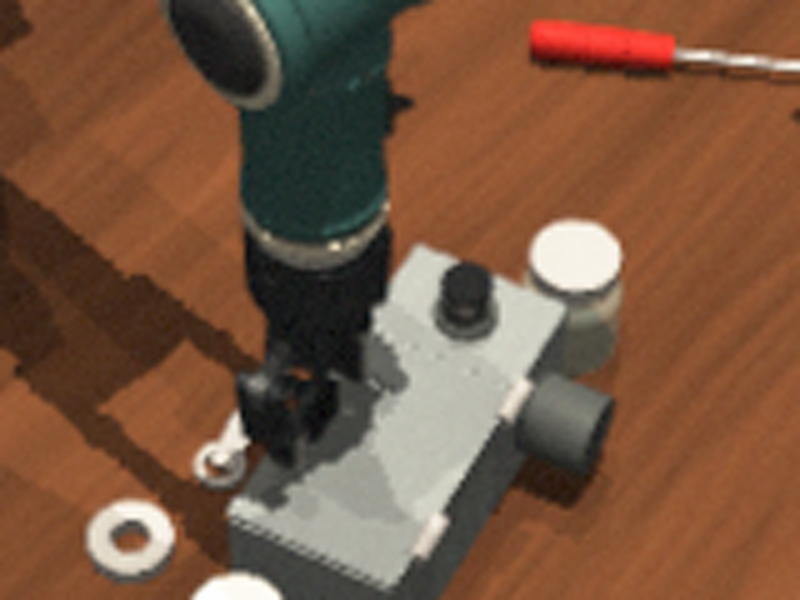

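The fingers, at about (285,420), straddle the handle, and the plunger is back up at about (465,290). Next I close on the handle and swing it along the arc.

Run:
```python
from h import *
s=int(np.load("s.npy")); R=rotv(s)
arm.command_gripper(0,35); stat("grip"); print(arm.get_finger_force())
if not .25<arm.get_grip_width()<.45: raise SystemExit
for a in np.arange(.15,1.86,.17):
    P=[51-90*np.cos(a)+25*np.sin(a),-35,100+90*np.sin(a)+25*np.cos(a)-19]
    arm.servo_line(box(q,[P])[0],max_speed=.08)
    F=arm.get_force(); stat(f"{a:.2f}")
    if np.linalg.norm(F)>30: break
c=arm.read_camera("scene"); i=c["image"][115:235,240:400,::-1]
cv2.imwrite("pics/open.png",cv2.resize(i,None,fx=5,fy=5,interpolation=cv2.INTER_CUBIC))
```

```text
grip 10.56 [ 0.4912 -0.0128  0.1065] F [-1.7  2.5  3.3] g 0.34
36.181105971336365
0.15 10.88 [ 0.4952 -0.012   0.1192] F [-1.8  2.3  0. ] g 0.342
0.32 11.23 [ 0.5031 -0.0105  0.1338] F [-5.2  1.9  0.7] g 0.344
0.49 11.58 [ 0.5139 -0.0084  0.1469] F [-4.5  1.   0.2] g 0.343
0.66 11.93 [ 0.5262 -0.0061  0.1574] F [-3.3  2.6  0.7] g 0.345
0.83 12.28 [ 0.5386 -0.0037  0.1648] F [-2.7  2.1 -0.3] g 0.342
1.00 12.63 [ 0.5528 -0.001   0.1705] F [-1.5  1.1 -0.9] g 0.347
1.17 12.98 [0.5681 0.002  0.1738] F [-1.9 -0.5 -2.9] g 0.343
1.34 13.33 [0.5837 0.005  0.1747] F [-0.2 -1.7 -0.4] g 0.342
1.51 13.68 [0.5994 0.0081 0.1729] F [ 0.1 -2.2 -0.4] g 0.344
1.68 14.03 [0.6146 0.011  0.1686] F [ 2.6 -4.1  3.1] g 0.344
1.85 14.38 [0.6289 0.0138 0.1617] F [ 2.2 -5.3  2.9] g 0.341
```

View pics/open.png

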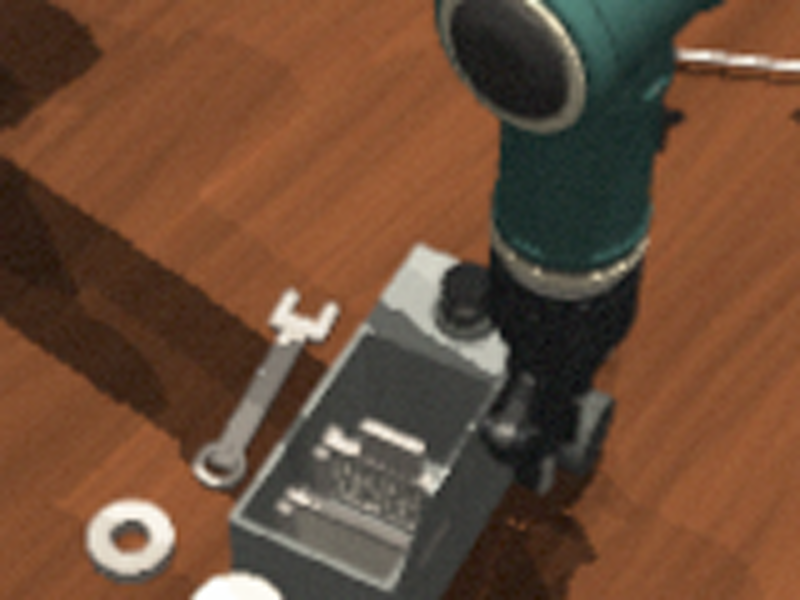

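The flap is open. The mesh plate with the tab, tab top at about crop (393,433), sits in the slot nearer the plunger. I'll release the handle, clear the flap, and measure the tab from both views.

Run:
```python
from h import *
s=int(np.load("s.npy")); R=rotv(s)
arm.command_gripper(.7,35)
p=np.array(arm.get_tool_pos())
arm.servo_line(p+[0,0,.13],max_speed=.15)
arm.servo_line(box(q,[[-150,-14,300]])[0],max_speed=.25); stat()
ims=[]
for n,o in(("scene",(275,160)),("top",(270,180))):
    c=arm.read_camera(n); print(n,proj(c,box(q,[[0,-14,91],[-20,-14,91],[20,-14,91]]))*1.-o)
    ims.append(cv2.resize(c["image"][o[1]:o[1]+66,o[0]:o[0]+80,::-1],None,fx=5,fy=5,interpolation=cv2.INTER_CUBIC))
    for X in proj(c,box(q,[[-20,-14,91],[20,-14,91]])): cv2.circle(ims[-1],tuple(int(v) for v in (X-o+.5)*5),2,(0,0,255),-1)
cv2.imwrite("pics/well.png",np.hstack(ims))
```

```text
17.0 [ 0.3787 -0.0145  0.2999] F [ 0.9 -0.7  0.5] g 0.701
scene [[43.40795994 41.69680936]
 [37.27409451 39.11316344]
 [49.58767536 44.2997925 ]]
top [[38.84876432 32.21298274]
 [40.17894942 38.55435716]
 [37.52583303 25.90416307]]
```

View pics/well.png

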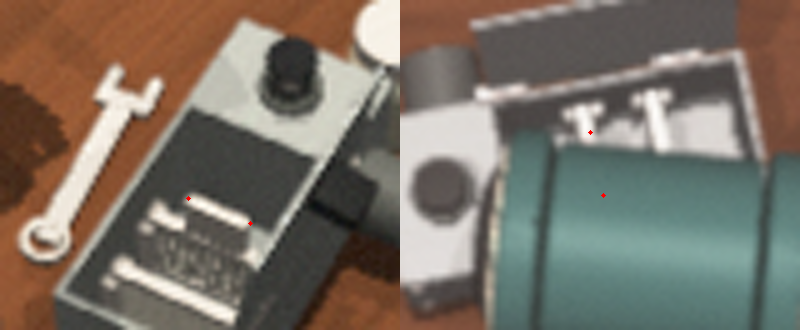

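The tab matches the fitted model to within about 1 px, so I'll grasp it and draw the plate.

Run:
```python
from h import *
s=int(np.load("s.npy")); R=rotv(s)
B=lambda z:box(q,[[-3,-14,z]])[0]
arm.command_gripper(.4,40)
arm.servo_line(B(180),R,max_speed=.2)
hit=arm.servo_line(B(62),max_speed=.06,until_force=8); stat(hit)
if hit: raise SystemExit
arm.command_gripper(0,40); stat("grip"); print(arm.get_finger_force())
F=arm.get_force()
if not .05<arm.get_grip_width()<.2: raise SystemExit
print(arm.servo_line(B(80),max_speed=.03,until_force=15)); stat("up18")
c=arm.read_camera("scene"); i=c["image"][130:230,260:380,::-1]
cv2.imwrite("pics/lift.png",cv2.resize(i,None,fx=5,fy=5,interpolation=cv2.INTER_CUBIC))
```

```text
False 20.68 [0.5225 0.0145 0.0624] F [-0.2  0.4 -0.2] g 0.4
grip 21.02 [0.5224 0.0146 0.0623] F [-0.5  0.2  1.8] g 0.086
40.05556404590607
False
up18 21.77 [0.5222 0.0145 0.08  ] F [-0.2  0.3 -3.4] g 0.085
```

Run:
```python
from h import *
B=lambda z:box(q,[[-3,-14,z]])[0]
print(arm.servo_line(B(130),max_speed=.05,until_force=15)); stat()
arm.servo_line(B(62+174),max_speed=.08); arm.dwell(.8); stat()
ims=[]
for n,o in(("scene",(255,110)),("top",(245,160))):
    c=arm.read_camera(n)
    ims.append(cv2.resize(c["image"][o[1]:o[1]+130,o[0]:o[0]+100,::-1],None,fx=4,fy=4,interpolation=cv2.INTER_CUBIC))
    print(n,((proj(c,box(q,[[-45,-14,180],[45,-14,180]]))-o+.5)*4).round())
cv2.imwrite("pics/fin.png",np.hstack(ims))
```

```text
False
 22.98 [0.5218 0.0145 0.1295] F [-0.4  0.9 -2.1] g 0.087
 25.25 [0.5222 0.0145 0.236 ] F [-0.2  0.2 -1.7] g 0.082
scene [[199. 268.]
 [316. 316.]]
top [[268. 247.]
 [243. 127.]]
```

View pics/fin.png

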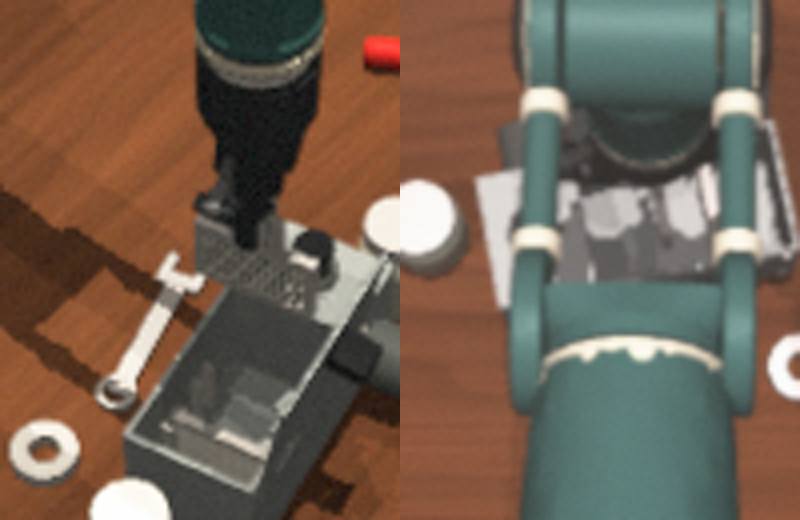

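The mesh plate hangs upright with its foot running from about (199,270) to (312,314), where the model predicts it for 80 mm above the rim. The blanking plate is still in its slot at about (225,450), and the flap is open. I'm handing in the job.

```bash
python3 -c "
from workcell import arm
print(arm.job_done())"
```

```text
the job is handed in; nothing more can be done
None
```

I handed the job in at about 25 s on the robot clock: plunger pressed to its stop (twice, to be sure) and released, flap left open past upright, blanking plate still in its slot, and the filter plate held upright about 80 mm above the rim.

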